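# Lay out the carving tools in their tray

### The job

The square-headed wooden mallet has been left lying on the carver's tool tray: first take it off and lay it flat on the bare bench, clear of the tray, the tools and the eraser. Then lay the three carving tools from the green mat into the tray's notches in the order they are used, beginning at the end where the sharpening stone is: the V-tool (dark brown handle) next to the stone, the round gouge (yellow handle) in the middle, the flat chisel (red handle) last. Each must lie straight and fully down in its two notches, handle in the wide one and cutting edge pointing away from the robot; lower the mallet and tools into place instead of dropping them, and leave the eraser where it lies.

Things in the scene. Friction and masses are not known exactly. Their poses are not given: they have to be found in the camera images.
- tray: Open wooden tray, fixed, 280 (x) by 290 (y) by 36 mm high, walls 10 mm, grey floor 8 mm up. Origin: centre of its underside; x away from the robot (within 0.2 rad), y to the end with the sharpening stone (y = 89 to 129 mm, 30 mm high). Two notched battens 14 mm thick cross it along y at x = -95 mm (wide notches, for handles) and +33 mm (narrow ones, for shanks), tops 36 mm up.
- place1 (a point): The V-tool's place, nearest the stone (tray y = +34 mm): where the V-tool's origin lies when seated, 32 mm above the bench, tray x = -25 mm. Axes as the tray's. Between the battens the fingers have room down to the tray floor.
- place2 (a point): The gouge's place, the middle pair of notches (tray y = -28 mm), else as place1. Neighbouring handles are 40 mm apart, face to face: to let go, open the fingers only to about 40 mm.
- place3 (a point): The flat chisel's place, farthest from the stone (tray y = -90 mm; tray wall 45 mm beside it), else as place1. All notches have sloping sides: the wide ones 25 mm at the bottom, 37 mm at the top, 15 mm deep; the narrow ones 13 mm at the bottom, 27 mm at the top, 8 mm deep.
- mallet: Wooden mallet, 0.45 kg: squared head 150 by 60 by 60 mm, handle 28 mm thick in line with it. Origin on its axis at the balance point, in the head; x from handle to head: head from -60 to +90 mm, handle from -180 to -60 mm. Starts lying on the tops of both battens, handle towards the robot, origin 66 mm above the bench; lying on the bench its origin is 30 mm up.
- vtool: V-tool: dark brown handle, V-shaped blade 13 mm wide. Octagonal handle 22 mm across flats; 230 mm overall, 0.11 kg. Origin on the axis at the balance point, in the handle; x towards the cutting edge: butt at -90 mm, handle end +25 mm, 8 mm shank to +100 mm, edge at +140 mm. Starts level on the green mat, origin 11 mm up, edge away from the robot; gripped at the origin it stays level.
- gouge: Round gouge with a yellow handle and a U-shaped blade 21 mm wide. Same handle, lengths, weight, origin, axes and start as the V-tool.
- chisel: Flat chisel with a red handle and a flat flared blade 30 mm wide. Same handle, lengths, weight, origin, axes and start as the V-tool.
- vtool_edge (a point): Middle of the V-tool's cutting edge, on its axis.
- gouge_edge (a point): Middle of the gouge's cutting edge, on its axis.
- chisel_edge (a point): Middle of the flat chisel's cutting edge, on its axis.
- eraser: White eraser in a blue sleeve, 42 by 20 by 12 mm, loose on the bench beyond the gap between tray and mat; leave alone. Origin under its centre.
Not all that is in view belongs to the job. There is more than one size of the chisel; the job needs the larger.

How it is judged (in metres and radians):
On the way, in this order (a step that is already met when the one before it is completed fails the run):
1. the mallet lies on the bench, off the tray and let go, while the three tools still lie on the mat or bench (height (world z) of mallet below 0.037 m and angle between mallet's own x axis and vertical between 1.45 and 1.69 rad and linear speed of mallet below 0.02 m/s and contact force between mallet and tray below 0.1 N and contact force between mallet and vtool below 0.1 N and contact force between mallet and gouge below 0.1 N and contact force between mallet and chisel below 0.1 N and contact force between mallet and eraser below 0.1 N and contact force between the fingers and mallet below 0.1 N and height (world z) of each of vtool, gouge, chisel below 0.02 m), for 0.2 s.
2. all three tools are seated in their places (x of vtool in the frame of place1 between -0.02 and 0.02 m and y of vtool in the frame of place1 between -0.008 and 0.008 m and z of vtool in the frame of place1 between -0.005 and 0.005 m and angle between the x axis of vtool and the x axis of place1, either way round below 0.08 rad and x of vtool_edge in the frame of place1 above 0.1 m and x of gouge in the frame of place2 between -0.02 and 0.02 m and y of gouge in the frame of place2 between -0.008 and 0.008 m and z of gouge in the frame of place2 between -0.005 and 0.005 m and angle between the x axis of gouge and the x axis of place2, either way round below 0.08 rad and x of gouge_edge in the frame of place2 above 0.1 m and x of chisel in the frame of place3 between -0.02 and 0.02 m and y of chisel in the frame of place3 between -0.008 and 0.008 m and z of chisel in the frame of place3 between -0.005 and 0.005 m and angle between the x axis of chisel and the x axis of place3, either way round below 0.08 rad and x of chisel_edge in the frame of place3 above 0.1 m and linear speed of each of vtool, gouge, chisel below 0.02 m/s), for 0.2 s.
At the end, for the whole second after the job is handed in: Mallet at rest lying on the bench (origin below 37 mm), let go, not touching tray, tools or eraser; V-tool, gouge, chisel at rest, let go, in place1, 2, 3: within 20 mm along, 8 mm across, 5 mm in height and 0.08 rad of the tray's x, edges pointing away from the robot (all of step 2 and height (world z) of mallet below 0.037 m and angle between mallet's own x axis and vertical between 1.45 and 1.69 rad and linear speed of mallet below 0.02 m/s and contact force between mallet and tray below 0.1 N and contact force between each of mallet, the fingers and vtool below 0.1 N and contact force between each of mallet, the fingers and gouge below 0.1 N and contact force between each of mallet, the fingers and chisel below 0.1 N and contact force between mallet and eraser below 0.1 N and contact force between the fingers and mallet below 0.1 N).
It fails at once if the eraser is moved more than 20 mm (distance of eraser from where it was at the start of the episode above 0.02 m).
It fails at once if the mallet or a tool is dropped (falls out of the fingers faster than 0.6 m/s, about 2 cm) ((linear speed of mallet above 0.6 m/s and contact force between the fingers and mallet below 0.05 N) or (linear speed of vtool above 0.6 m/s and contact force between the fingers and vtool below 0.05 N) or (linear speed of gouge above 0.6 m/s and contact force between the fingers and gouge below 0.05 N) or (linear speed of chisel above 0.6 m/s and contact force between the fingers and chisel below 0.05 N)).
It also fails if it takes over 72 s, if anything falls off the work surface, if the arm or the gripper's body presses on something with over 40 N, if the wrist force passes 120 N, or if a joint passes its speed limit or range.

### The arm

A 6-joint arm with a two-finger parallel gripper is mounted at the origin on the work surface. World frame = base frame: x ahead of the robot, y to its left, z up, the work surface at z = 0. Lengths are in mm, angles in degrees, forces in N, time in s.
With the tool pointing down it reaches from about 350 to 850 mm from the base axis. Payload 8.1 kg.
Tool frame: the origin (TCP) lies at the very end of the fingers, on their centre line; the grasp point (between the pads) lies 19 mm behind it (r.grip_point_offset is the distance from the TCP to the grasp point, in mm); z points along the fingers, y is the line along which they close (so a half turn about z gives the same grasp; the last joint's range is limited). The gripper opens to 85 mm and grips with 20 to 120 N. Pads are 22 mm wide; open, the fingers measure 114 mm over their backs; the gripper's body (76 mm by 85 mm) begins 54 mm behind the grasp point. The pads swing forward as they close: fully open they stand 13 mm farther back than shut.
Start: joints at [58.19, 7.471, 85.268, -0, 87.261, -4.893], TCP at [271.605, 535.01, 231.292] pointing down, gripper open.
Joint ranges: [-169.43, 169.43], [-51.17, 129.36], [1.28, 143.12], [-76.62, 256.62], [0, 156.53], [-152.29, 152.29]. Speed limits (degrees/s): [136.94, 136.94, 159.86, 180, 180, 180].

### API

Orientations are given as [roll, pitch, yaw] about the fixed x, y, z axes, in that order (R = Rz(yaw) Ry(pitch) Rx(roll)).
In Python, from bench import status, eyes, r gives the robot as it stands.
- The arm moves only by the shell command python3 -m handwheel 'ROWS' [FORCE]. ROWS is a JSON object whose one key "series" holds a list that holds one entry, the list of rows, each a list of 7 numbers: the shift along the tool's x, y, z in cm, then the turn, a rotation vector about the tool's x, y, z in rad, then the opening, from 0 (shut) to 1 (fully open). In form: {"series": [[[tx, ty, tz, rx, ry, rz, claw], ...]]}. A call has 1 to 12 rows; each row is the pose to reach, as a shift and turn from the pose commanded when the call began, along the tool's axes at that moment; what a row does not reach only later rows make up. A row lasts 1/8 s, in which the tool goes at most 62.5 mm and 10.7 degrees, less where a joint would pass 70% of its speed; a pose out of reach is approached as far as the arm can. A call with a gripper value outside its range is refused whole. The fingers move at their own pace and stop on an object; FORCE is the grip in N (left out, the last holds). Time passes only in rows, so rows that repeat a pose let the fingers close. It gives the time, the measured TCP pose, the force, the opening and the grip force at its end, in the units of the state.
- status.sense(): the state, without advancing time (a new reading comes with each control period).
- eyes.snapshot(name): name is "scene" or "top"; returns a dict with "img" (400x640x3 uint8, red, green, blue), "mtx" (3x3 intrinsics, pixels), "R" (3x3) and "t" (3): a world point X has camera coordinates R X + t. Camera axes: x right, y down, z forward; pixel columns grow to the right and rows downward; lengths in mm; the calibration is good to about 2 mm. A picture is of the moment at which its call begins. There is no depth.
- r.hand_in(): hands the job in; it is judged then, once.
The state is a dict: "time": time; "joint_pos": joint angles; "qd": joint speeds; "joint_efforts": joint torques, N m; "tool_pos": TCP position; "tcp_rot": TCP orientation; "ft_force": force on the tool from outside, world axes, zero at the start; "wrist_torque": the same for the moment, N m; "finger_gap": finger opening in mm; "grip_force": force on a finger pad.
Only numpy, scipy, OpenCV 4.12 (cv2) and the standard library are available. Lean on these libraries where they do the work, as an engineer would, in place of code of your own. Each camera call takes 0.05 s, during which the arm holds its last target. There are 200 camera calls.

## Working session

There is one attempt and no reset: what is moved stays moved. The work goes in short steps, Python scripts to look and compute and a shell command to move; the robot and the scene stay as the last step left them, time stands still between calls to the robot, and variables do not carry over. Pictures are saved under pics/ and viewed, at most 10 in all, crops included, and the job is handed in when it is done.

```bash
ls; mkdir -p pics; python3 - <<'E'
from bench import status, eyes, r
import cv2,numpy as np
for n in("scene","top"):
    s=eyes.snapshot(n); cv2.imwrite(f"pics/{n}0.png",s["img"][:,:,::-1]); np.savez(f"{n}0.npz",**s)
    print(n,s["mtx"].tolist(),s["R"].tolist(),s["t"].tolist())
print(status.sense())
E
```

```text
pics
scene [[369.80006079712234, 0.0, 323.9359826302474], [0.0, 369.80006079712234, 202.1668689137771], [0.0, 0.0, 1.0]] [[-0.18887864276594116, 0.981957093932954, 0.009226265855910314], [0.6895715971786963, 0.1393160400059561, -0.710691250376337], [-0.6991536817262128, -0.12787222791445685, -0.7034435461761482]] [200.9819352120928, -280.18724353462704, 1428.3367542039043]
top [[437.1885363649878, 0.0, 320.87032038177443], [0.0, 437.1885363649878, 206.42546937772877], [0.0, 0.0, 1.0]] [[0.026213358324293643, -0.999455076043378, -0.020060179871758396], [-0.9967425923963115, -0.024600653537352815, -0.0768050281466973], [0.07626968171194907, 0.022008153413229616, -0.996844309225316]] [-92.68612252995595, 483.92543162142596, 1167.6999046552965]
{'time': 0.1, 'joint_pos': array([ 5.81913080e+01,  7.50966428e+00,  8.53232239e+01,  9.86982450e-04,
        8.72619630e+01, -4.89067750e+00]), 'qd': array([-0.02498381, -0.10372407, -0.10933647, -0.01185555, -0.10238905,
       -0.06883885]), 'joint_efforts': array([ 1.06197993e-03, -5.70950568e+01, -5.01939690e+01, -2.21779960e-04,
        8.14622326e-03,  6.51077085e-05]), 'tool_pos': array([271.31948105, 534.59532736, 230.35921146]), 'tcp_rot': array([-1.79905578e+02, -9.06870264e-03,  1.53081930e+02]), 'ft_force': array([0.23337651, 0.15854806, 0.20445361]), 'wrist_torque': array([ 0.06894505, -0.0093862 ,  0.01523511]), 'grip_force': 0.0, 'finger_gap': 85.2822150243605}
```

View pics/top0.png

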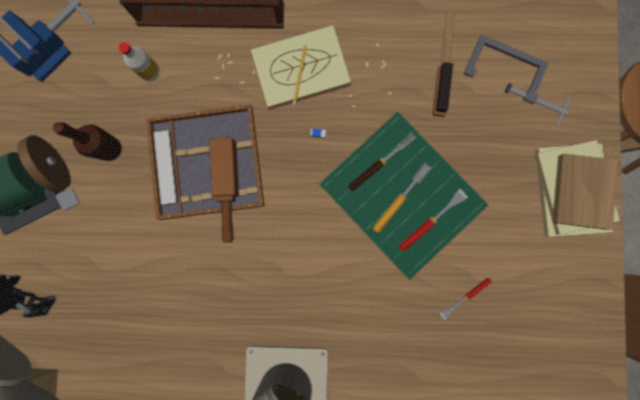

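View pics/scene0.png

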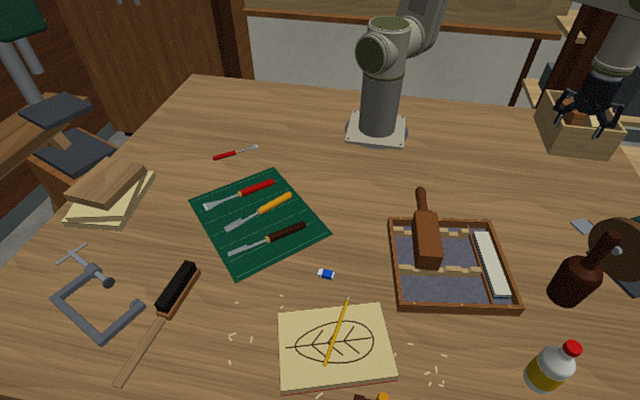

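Top view: the tray is at about (205,162) with the stone on the left (+y), and the mallet lies across it with its head at (222,168) and its handle end at (227,238). The mat holds the V-tool (380,165), gouge (400,200) and chisel (430,222), and the eraser is at (318,132).

Possible mix-ups:
- **Mallet:** the square-headed one at (222,168), or the round carver's mallet at (90,140).
- **Chisel:** the large red one on the mat at (430,222), or the small red one at (466,298).
- **Gouge:** the one at (400,200), or the yellow pencil at (300,75).
- **V-tool:** the dark brown one at (380,165), or the brush at (444,85).

My choices are the first of each pair. I'll check them in one close crop.

```bash
cat > h.py <<'E'
import numpy as np,cv2
def ray(s,uv,z):
    uv=np.atleast_2d(np.asarray(uv,float)); R,t=s["R"],s["t"]; c=-R.T@t
    d=np.c_[uv,np.ones(len(uv))]@np.linalg.inv(s["mtx"]).T@R
    return c+d*((z-c[2])/d[:,2])[:,None]
def proj(s,X):
    p=(np.atleast_2d(X)@s["R"].T+s["t"])@s["mtx"].T; return p[:,:2]/p[:,2:]
def pca(P):
    c=P.mean(0); v=np.linalg.svd(P-c,full_matrices=False)[2][0]
    if v[0]<0: v=-v
    q=(P-c)@v; w=(P-c)@np.array([-v[1],v[0]])
    return c,v,q.min(),q.max(),w.min(),w.max()
def blob(m):
    n,l,st,_=cv2.connectedComponentsWithStats(m.astype(np.uint8)); i=1+st[1:,4].argmax()
    y,x=np.where(l==i); return np.c_[x,y]
E
python3 - <<'E'
import cv2,numpy as np
from h import *
s=dict(np.load("top0.npz")); im=s["img"]
c=im[95:285,140:500,::-1]; cv2.imwrite("pics/crop0.png",cv2.resize(c,None,fx=2.2,fy=2.2,interpolation=cv2.INTER_CUBIC))
h=cv2.cvtColor(im,cv2.COLOR_RGB2HSV); H,S,V=[h[...,i].astype(int) for i in range(3)]
box=np.zeros(H.shape,bool); box[110:280,320:490]=1
for n,m in dict(chisel=((H<8)|(H>172))&(S>150)&(V>80),gouge=(H>12)&(H<28)&(S>150)&(V>120),vtool=(V<65)&((H<20)|(H>165))).items():
    b=blob(m&box); P=ray(s,b,11)[:,:2]; c,v,a,e,w0,w1=pca(P)
    print(n,len(b),b.mean(0),"len",e-a,"wid",w1-w0,"butt",c+v*a,"end",c+v*e,"origin",c+v*((a+e)/2+32.5),"yaw",np.degrees(np.arctan2(v[1],v[0])))
for n,p in dict(floor=(230-30,170-25),malhead=(222,165),malhandle=(227,225),wall=(151,170),batten=(190,152),bench=(290,200),stone=(165,170)).items(): print(n,h[p[1],p[0]])
E
```

```text
chisel 315 [415.97142857 234.92380952] len 111.99421203683823 wid 21.049068625503452 butt [ 377.84445557 -298.05631543] end [ 453.88860464 -380.2754794 ] origin [ 437.93405306 -363.02536997] yaw -47.234396034058406
gouge 315 [388.39047619 213.5015873 ] len 117.16566501352267 wid 20.436061333118033 butt [ 425.90509594 -228.25639141] end [ 518.43241178 -300.13468355] origin [ 497.83444496 -284.13349878] yaw -37.841247585633376
vtool 241 [365.34854772 174.99585062] len 109.76676237305784 wid 16.657593007166753 butt [ 539.57797751 -158.00022256] end [ 611.71319901 -240.7362603 ] origin [ 597.00355353 -223.86492119] yaw -48.91574332455072
floor [139  22  94]
malhead [ 11 141 127]
malhandle [ 12 154  93]
wall [ 14 125 124]
batten [ 17  95 161]
bench [ 15 106 142]
stone [ 30   3 177]
```

View pics/crop0.png

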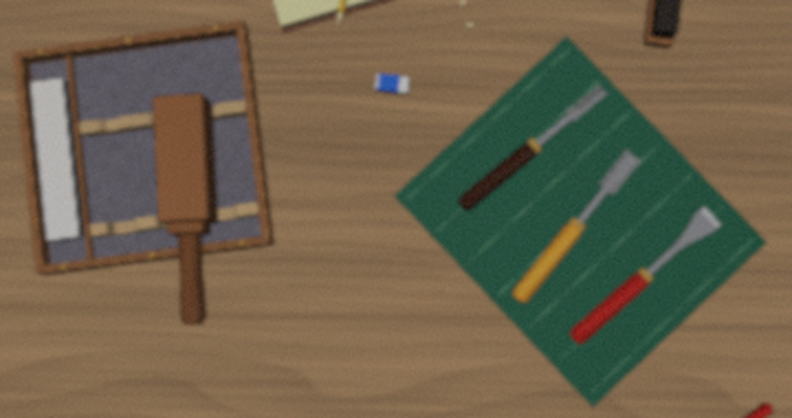

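Crop: it shows the large chisel, gouge and V-tool on the mat, each with its edge at the upper right. The mallet head is at crop (183,160), and the tray corners are at (18,52), (243,23), (272,243) and (42,272). The choices hold.

```bash
python3 - <<'E'
import cv2,numpy as np
from h import *
s=dict(np.load("top0.npz")); im=s["img"]
print("cam",-s["R"].T@s["t"])
f=lambda p:np.array(p)/2.2+[140,95]
K=ray(s,f([(18,52),(243,23),(272,243),(42,272)]),36)[:,:2]; print("tray corners",K.round(0).tolist(),np.linalg.norm(np.roll(K,-1,0)-K,axis=1),"centre",K.mean(0))
for n,p,b in(("v",(602,90),(539.6,-158)),("g",(633,157),(425.9,-228.3)),("c",(712,215),(377.8,-298.1))):
    t=ray(s,f(p),11)[0,:2];d=t-b;print(n,"tip",t,"len",np.hypot(*d),"yaw",np.degrees(np.arctan2(d[1],d[0])))
h=cv2.cvtColor(im,cv2.COLOR_RGB2HSV); H,S,V=[h[...,i].astype(int) for i in range(3)]
box=np.zeros(H.shape,bool); box[100:225,140:270]=1
st=blob((S<20)&(V>130)&box); P=ray(s,st,30)[:,:2].astype(np.float32); print("stone",cv2.minAreaRect(P),pca(P)[:2],np.degrees(np.arctan2(*pca(P)[1][::-1])))
fl=((H>115)&(S<60)&box).astype(np.uint8); fl=cv2.morphologyEx(fl,cv2.MORPH_OPEN,np.ones((3,3)))
y,x=np.where(fl); print("floor",cv2.minAreaRect(ray(s,np.c_[x,y],8)[:,:2].astype(np.float32)))
m=cv2.morphologyEx(((H<14)&(S>125)&box).astype(np.uint8),cv2.MORPH_OPEN,np.ones((3,3)))
bm=((H<=13)&(S>125)); bm[:,:]&=True
b2=np.zeros(H.shape,bool); b2[132:250,205:242]=1
b=blob(bm&b2); 
P=ray(s,b,96)[:,:2]; print("mallet",len(b),pca(P))
for y in range(132,245,6):
    xs=b[b[:,1]==y][:,0]; print(y,xs.min() if len(xs) else None,xs.max() if len(xs) else None,end="; ")
E
```

```text
cam [ 395.71860372 -106.4296524  1199.32361095]
tray corners [[714.0, 398.0], [756.0, 118.0], [484.0, 73.0], [441.0, 352.0]] [282.25553179 276.32498759 283.16916578 276.20503489] centre [598.59973832 235.25446246]
v tip [ 687.29895398 -330.09653285] len 226.78667867215435 yaw -49.36271224521051
g tip [ 603.60262793 -369.27863164] len 226.8329750114542 yaw -38.4263801014406
c tip [ 533.49946053 -466.84598579] len 229.60298284078394 yaw -47.30272401315983
stone ((583.257568359375, 348.0379943847656), (199.5436248779297, 40.89555358886719), 9.04309368133545) (array([582.3607, 347.9511], dtype=float32), array([0.98756975, 0.15718134], dtype=float32)) 9.043328
floor ((601.584716796875, 243.46707153320312), (256.19415283203125, 264.1092224121094), 8.900431632995605)
mallet 1792 (array([542.16527842, 167.66806018]), array([0.99445182, 0.10519304]), np.float64(-156.38804640262705), np.float64(108.25311904684139), np.float64(-37.024065788201106), np.float64(32.43375459813223))
132 None None; 138 227 229; 144 211 234; 150 211 234; 156 211 235; 162 211 235; 168 212 235; 174 212 235; 180 213 234; 186 213 234; 192 213 236; 198 217 233; 204 222 229; 210 216 231; 216 223 230; 222 224 230; 228 222 230; 234 223 231; 240 223 231;
```

```bash
python3 - <<'E'
import cv2,numpy as np
from h import *
s=dict(np.load("top0.npz")); im=s["img"]
F=ray(s,[(223,138.6),(224.7,197)],96); print("mallet head top ends",F,np.linalg.norm(F[0]-F[1]),np.degrees(np.arctan2(*(F[0]-F[1])[1::-1])))
print("handle end",ray(s,(227,241),75))
h=cv2.cvtColor(im,cv2.COLOR_RGB2HSV); H,S,V=[h[...,i].astype(int) for i in range(3)]
C=np.array([601.6,240]);
c,sn=np.cos(np.radians(9)),np.sin(np.radians(9)); ex=np.array([c,sn]);ey=np.array([-sn,c])
m=(V>125)&(S>60)&(H>13)
y,x=np.where(m); P=ray(s,np.c_[x,y],36)[:,:2]-C; u=P@ex;v=P@ey
for x0 in(-95,33):
    k=(abs(u-x0)<20)&(abs(v)<128)
    for lo,hi in((-130,-70),(35,75)):
        q=k&(v>lo)&(v<hi); print(x0,lo,"n",q.sum(),"x mean",u[q].mean(),"fit",np.polyfit(v[q],u[q],1))
# V profile along tray y at batten tops, and along tray x
def prof(z,us,vs): 
    X=np.array([np.r_[C+ex*a+ey*b,z] for a in us for b in vs]); p=proj(s,X).astype(np.float32)
    return cv2.remap(im.max(2),p[:,0].copy(),p[:,1].copy(),cv2.INTER_LINEAR).ravel()
print("narrow",prof(36,[33],range(0,80,4)))
print("wide",prof(36,[-95],range(0,80,4)))
print("narrow-",prof(36,[33],range(-145,-50,4)))
print("wide-",prof(36,[-95],range(-145,-50,4)))
E
```

```text
mallet head top ends [[648.96028055 174.41593876  96.        ]
 [498.16101756 163.49830759  96.        ]] 151.19395618898992 4.140900165369909
handle end [[386.50335796 157.7701925   75.        ]]
-95 -130 n 81 x mean -96.90625380217185 fit [-1.05064468e-01 -1.08122040e+02]
-95 35 n 55 x mean -96.43958057521999 fit [ 3.81994414e-02 -9.85971316e+01]
33 -130 n 61 x mean 31.565014206632018 fit [-9.17044218e-03  3.05415835e+01]
33 35 n 62 x mean 31.539559845031913 fit [ 0.05202239 28.70730094]
narrow [156 155 156 158 157 156 157 159 157 152 142 133 143 152 156 156 154 151
 136 112]
wide [162 162 161 160 153 150 152 151 154 155 146 121 104 124 154 162 162 159
 139 114]
narrow- [ 98 118 126 141 153 154 156 157 156 156 156 157 145 108  58  52  86 116
 122 124 122 124 123 123]
wide- [ 87 109 121 144 161 162 162 163 163 156 148 150 153 154 150 115  61  53
  79 110 124 124 124 126]
```

```bash
cat >> h.py <<'E'
def go(x,y,z,yaw):
    from bench import status
    from scipy.spatial.transform import Rotation as Ro
    q=status.sense(); R0=Ro.from_euler("xyz",q["tcp_rot"],degrees=True)
    d=R0.inv().apply(np.array([x,y,z])-q["tool_pos"])/10
    rv=(R0.inv()*Ro.from_euler("xyz",[180,0,yaw],degrees=True)).as_rotvec()
    print("t",round(q["time"],2),"shift cm",d.round(2),"turn",rv.round(3),"gap",round(q["finger_gap"],1))
E
python3 -c "
from h import *
go(560,168,160,184.1)"
```

```text
t 0.1 shift cm [-42.34 -19.61   7.06] turn [-0.002 -0.001 -0.541] gap 85.3
```

```bash
python3 -m handwheel '{"series": [[[-2.1,-1,0.4,0,0,-0.03,1],[-6.4,-3,1.1,0,0,-0.08,1],[-11.7,-5.4,2,0,0,-0.15,1],[-17,-7.8,2.8,0,0,-0.22,1],[-22.3,-10.3,3.7,0,0,-0.28,1],[-27.6,-12.8,4.6,0,0,-0.35,1],[-32.9,-15.2,5.5,0,0,-0.42,1],[-37.5,-17.4,6.3,0,0,-0.48,1],[-41,-19,6.8,0,0,-0.53,1],[-42.3,-19.6,7,0,0,-0.54,1],[-42.3,-19.6,7,0,0,-0.54,1]]]}' 80; python3 -c "
from h import *
from bench import eyes
go(560,168,50,184.1)
for n in ('scene','top'):
    s=eyes.snapshot(n); cv2.imwrite('pics/%s1.png'%n,s['img'][:,:,::-1])
a=cv2.imread('pics/scene1.png')[150:330,350:550]
cv2.imwrite('pics/c1.png',cv2.resize(a,None,fx=3,fy=3))
"
```

```text
time: 1.48
tool_pos: [559.9, 168.4, 160.8]
tcp_rot: [180.0, -0.1, -176.1]
ft_force: [-0.8, 0.6, -0.1]
finger_gap: 85.3
grip_force: 0.0
t 1.48 shift cm [-0.02 -0.04 11.08] turn [ 0.    -0.001 -0.003] gap 85.3
```

View pics/c1.png

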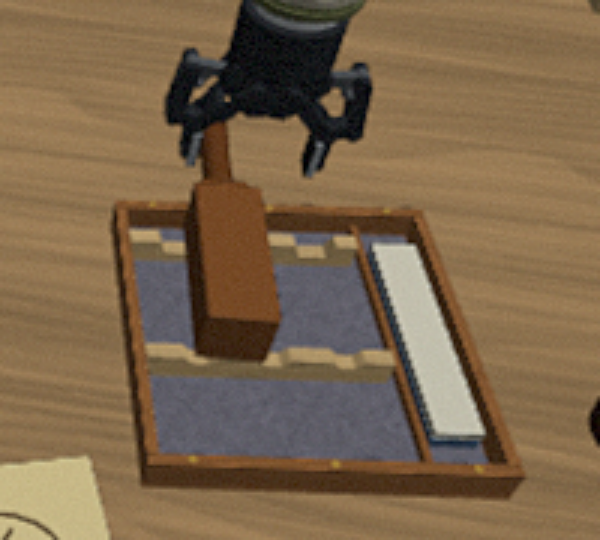

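The scene crop shows the gripper above and behind the mallet. The front top edge of the head runs from crop (200,318) to (281,320). I'll check my pose estimate against that before descending.

```bash
python3 -c "
from h import *
s=dict(np.load('scene0.npz'))
for p in ((200,318),(281,320),(193,188),(263,182)): print(ray(s,np.array(p)/3+[350,150],96).round(0))
a=np.radians(4.1);e=np.array([np.cos(a),np.sin(a)]);n=np.array([-e[1],e[0]])
for dx,dy in((90,-30),(90,30),(-60,-30),(-60,30)): print((np.array([560,168])+dx*e+dy*n).round(0))
"
```

```text
[[661. 146.  96.]]
[[651. 209.  96.]]
[[518. 138.  96.]]
[[498. 199.  96.]]
[652. 145.]
[648. 204.]
[502. 134.]
[498. 194.]
```

```bash
python3 -m handwheel '{"series": [[[0.1,0.2,3,0,0,0,1],[0.1,0.2,7,0,0,0,1],[0.1,0.2,10,0,0,0,1],[0.1,0.2,11,0,0,0,1],[0.1,0.2,11,0,0,0,0.6],[0.1,0.2,11,0,0,0,0.4],[0.1,0.2,11,0,0,0,0.4],[0.1,0.2,11,0,0,0,0.4],[0.1,0.2,11,0,0,0,0.4]]]}' 80
```

```text
time: 2.7
tool_pos: [560.1, 171.3, 53.2]
tcp_rot: [180.0, 0.2, -176.0]
ft_force: [-1.6, 1.6, 6.3]
finger_gap: 59.1
grip_force: 87.0
```

```bash
python3 -m handwheel '{"series": [[[0,0,-1,0,0,0,0.4],[0,0,-3,0,0,0,0.4],[0,0,-6,0,0,0,0.4],[1,-1.7,-7,0,0,0,0.4],[3,-5,-7,0,0,0,0.4],[5,-9,-7,0,0,0,0.4],[7.2,-13,-7,0,0,0,0.4],[9.2,-16.2,-7,0,0,0,0.4],[10.1,-17.6,-7,0,0,0,0.4],[10.3,-17.9,-7,0,0,0,0.4],[10.3,-17.9,-6,0,0,0,0.4]]]}'; python3 -c "
from h import *
from bench import eyes
go(470,-15,17.2,184)
s=eyes.snapshot('top'); cv2.imwrite('pics/t2.png',s['img'][80:330,150:520,::-1])
"
```

```text
time: 4.08
tool_pos: [470.1, -14.7, 112.2]
tcp_rot: [-180.0, 0.2, -176.0]
ft_force: [0.8, 0.4, -3.9]
finger_gap: 59.2
grip_force: 86.9
t 4.08 shift cm [ 0.03 -0.03  9.5 ] turn [-0.     0.003  0.   ] gap 59.2
```

View pics/t2.png

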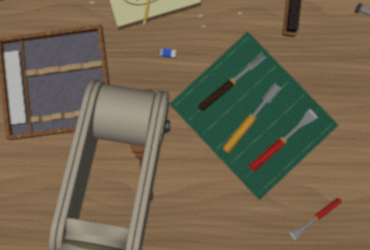

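The mallet is held in the air over the gap, hidden by the arm, and the tray is now empty, at crop (50,80). I'll lower the mallet 9.5 cm, slowing near the bench.

```bash
python3 -m handwheel '{"series": [[[0,0,2,0,0,0,0.4],[0,0,5,0,0,0,0.4],[0,0,7.5,0,0,0,0.4],[0,0,8.7,0,0,0,0.4],[0,0,9.1,0,0,0,0.4],[0,0,9.3,0,0,0,0.4],[0,0,9.3,0,0,0,0.4]]]}'
```

```text
time: 5.0
tool_pos: [469.5, -15.1, 19.1]
tcp_rot: [-180.0, 0.1, -176.0]
ft_force: [-0.6, -0.1, -3.8]
finger_gap: 59.4
grip_force: 86.9
```

```bash
python3 -m handwheel '{"series": [[[0,0,0.1,0,0,0,0.4],[0,0,0.2,0,0,0,0.4],[0,0,0.2,0,0,0,0.4]]]}'
```

```text
time: 5.38
tool_pos: [469.2, -15.2, 17.2]
tcp_rot: [-180.0, 0.0, -176.0]
ft_force: [-4.8, 1.2, 5.9]
finger_gap: 59.5
grip_force: 87.4
```

Contact with the bench. I'll release and rise.

```bash
python3 -m handwheel '{"series": [[[0,0,0,0,0,0,0.8],[0,0,0,0,0,0,1],[0,0,0,0,0,0,1],[0,0,0,0,0,0,1],[0,0,-3,0,0,0,1],[0,0,-8,0,0,0,1],[0,0,-12,0,0,0,1],[0,0,-13,0,0,0,1],[0,0,-13,0,0,0,1]]]}' 60; python3 -c "
from h import *
go(439,-364,60,133)
go(597,-225,60,131)"
```

```text
time: 6.5
tool_pos: [469.0, -15.1, 146.5]
tcp_rot: [-180.0, 0.1, -176.0]
ft_force: [-0.4, -0.2, 0.2]
finger_gap: 85.4
grip_force: 0.0
t 6.5 shift cm [  5.45 -34.59   8.65] turn [0.    0.001 0.891] gap 85.4
t 6.5 shift cm [-11.28 -21.83   8.67] turn [0.    0.001 0.925] gap 85.4
```

```bash
python3 -m handwheel '{"series": [[[-1.2,-2.4,0.3,0,0,0.1,1],[-3.7,-7.1,1,0,0,0.28,1],[-6.2,-12,2,0,0,0.46,1],[-8.6,-16.6,3,0,0,0.64,1],[-10.4,-20.2,3.5,0,0,0.8,1],[-11.2,-21.6,3.7,0,0,0.91,1],[-11.3,-21.8,3.7,0,0,0.925,1],[-11.3,-21.8,3.7,0,0,0.925,1]]]}'; python3 -c "
from h import *
from bench import eyes
go(597,-225,3,130.9)
s=eyes.snapshot('scene'); cv2.imwrite('pics/s3.png',cv2.resize(s['img'][130:290,180:460,::-1],None,fx=2.5,fy=2.5))
m=dict(np.load('top0.npz'))
s=eyes.snapshot('top');np.savez('top1.npz',**s); print(ray(s,(413,136),11))
"
```

```text
time: 7.5
tool_pos: [595.7, -223.8, 107.7]
tcp_rot: [-179.9, -0.1, 131.2]
ft_force: [-0.4, -1.4, -0.8]
finger_gap: 85.6
grip_force: 0.0
t 7.5 shift cm [-0.2   0.03 10.47] turn [-0.001 -0.003  0.004] gap 85.6
[[ 687.00788514 -328.35715473   11.        ]]
```

View pics/s3.png

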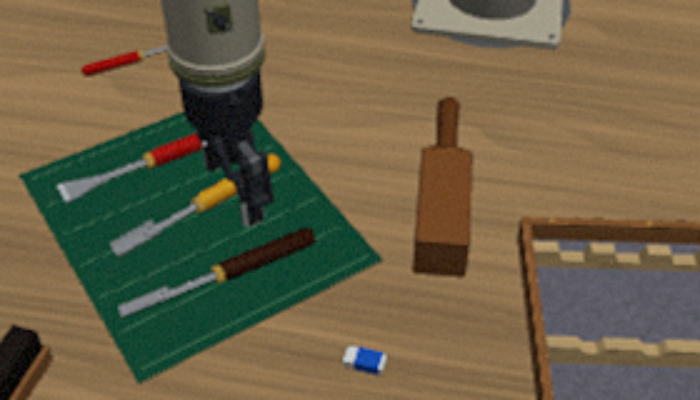

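The scene crop shows the mallet flat on the bench, clear of everything, and the V-tool free below the gripper with its butt at crop (312,236) and its tip at (122,310). I'll cross-check its axis from this view.

```bash
python3 -c "
from h import *
s=dict(np.load('scene0.npz'))
P=ray(s,np.array([(312,236),(122,310)])/2.5+[180,130],11)[:,:2];d=P[1]-P[0];L=np.hypot(*d);print(P.round(1),L,np.degrees(np.arctan2(d[1],d[0])),'origin',P[0]+d/L*90)
v=np.array([np.cos(np.radians(-49.1)),np.sin(np.radians(-49.1))]);print('perp offset vs top',(P[0]+d/L*90-[597,-225])@[-v[1],v[0]])
go(596.5,-224,3,131)"
```

```text
[[ 541.9 -156.5]
 [ 684.6 -331. ]] 225.41779901260276 -50.71041326704377 origin [ 598.84225641 -226.16271453]
perp offset vs top 0.631199240873036
t 7.6 shift cm [-0.06  0.   10.58] turn [-0.    -0.001  0.003] gap 85.3
```

```bash
python3 -m handwheel '{"series": [[[-0.1,0,3,0,0,0,1],[-0.1,0,7,0,0,0,1],[-0.1,0,9.5,0,0,0,1],[-0.1,0,10.3,0,0,0,1],[-0.1,0,10.4,0,0,0,0.6],[-0.1,0,10.4,0,0,0,0.3],[-0.1,0,10.4,0,0,0,0.1],[-0.1,0,10.4,0,0,0,0.1],[-0.1,0,10.4,0,0,0,0.1],[-0.1,0,10.4,0,0,0,0.1]]]}' 60
```

```text
time: 8.85
tool_pos: [598.4, -225.9, 6.8]
tcp_rot: [179.9, 0.1, 131.0]
ft_force: [-0.5, 0.3, 6.9]
finger_gap: 20.2
grip_force: 59.5
```

```bash
python3 -m handwheel '{"series": [[[0,0,-0.5,0,0,0,0.1],[0,0,-2,0,0,0,0.1],[0,0,-5,0,0,0,0.1],[0,0,-8,0,0,0,0.1],[0,0,-10,0,0,0,0.1],[0,0,-10,0,0,0,0.1]]]}'; python3 -c "
from h import *
go(570,269.5,70,189)
from bench import eyes
s=eyes.snapshot('scene'); cv2.imwrite('pics/s4.png',cv2.resize(s['img'][130:290,180:460,::-1],None,fx=2.5,fy=2.5))"
```

```text
time: 9.6
tool_pos: [598.8, -226.1, 107.9]
tcp_rot: [179.9, 0.2, 131.0]
ft_force: [0.6, -0.7, -1.0]
finger_gap: 19.8
grip_force: 58.8
t 9.6 shift cm [39.3  30.35  3.69] turn [-0.     0.004 -1.012] gap 19.8
```

View pics/s4.png

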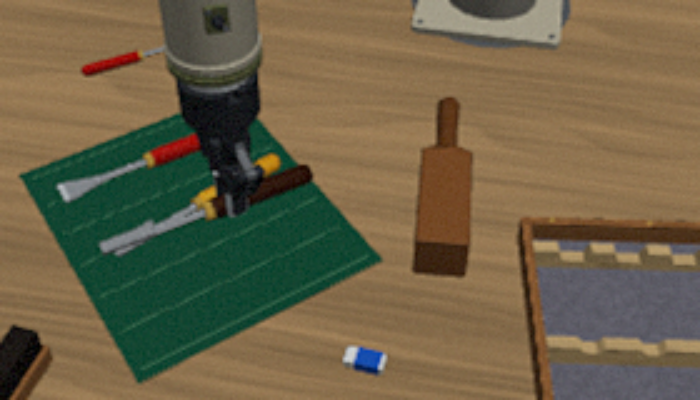

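The V-tool is held and looks level, with its butt at crop (310,173) and its tip at (102,247). Next I'll carry it over place1.

```bash
python3 -c "
from h import *
s=dict(np.load('scene0.npz'))
P=ray(s,np.array([(310,173),(102,247)])/2.5+[180,130],112)[:,:2];d=P[1]-P[0];L=np.hypot(*d);o=P[0]+d/L*90;print(P.round(1),L,np.degrees(np.arctan2(d[1],d[0])),'origin',o)"
python3 -m handwheel '{"series": [[[1.2,0.9,0,0,0,-0.03,0.1],[4,3,0,0,0,-0.1,0.1],[8,6.2,0,0,0,-0.2,0.1],[12.4,9.6,0,0,0,-0.32,0.1],[16.8,13,0,0,0,-0.43,0.1],[21.2,16.4,0,0,0,-0.55,0.1],[25.6,19.8,0,0,0,-0.66,0.1],[30,23.2,0,0,0,-0.77,0.1],[34.2,26.4,0,0,0,-0.88,0.1],[37.4,28.9,0,0,0,-0.96,0.1],[39,30.1,0,0,0,-1.0,0.1],[39.3,30.35,0,0,0,-1.01,0.1]]]}'
python3 -m handwheel '{"series": [[[0,0,1,0,0,0,0.1],[0,0,2.5,0,0,0,0.1],[0,0,3.4,0,0,0,0.1],[0,0,3.5,0,0,0,0.1],[0,0,3.5,0,0,0,0.1]]]}'
python3 -c "
from h import *
from bench import eyes
go(570,269.5,28,189)
s=eyes.snapshot('scene'); np.savez('scene5.npz',**s); cv2.imwrite('pics/s5.png',cv2.resize(s['img'][170:330,340:560,::-1],None,fx=3,fy=3))"
```

```text
[[ 541.7 -155.9]
 [ 684.6 -333.5]] 227.91849586513987 -51.19554180636796 origin [ 598.12469707 -226.05522785]
time: 11.15
tool_pos: [567.1, 271.2, 104.1]
tcp_rot: [-180.0, -0.1, -171.0]
ft_force: [-0.3, 0.0, -1.1]
finger_gap: 20.5
grip_force: 58.9
time: 11.78
tool_pos: [568.6, 270.1, 70.3]
tcp_rot: [-180.0, 0.0, -171.1]
ft_force: [0.5, -0.6, -0.7]
finger_gap: 20.4
grip_force: 58.9
t 11.78 shift cm [-0.13 -0.08  4.23] turn [-0.     0.    -0.002] gap 20.4
```

View pics/s5.png

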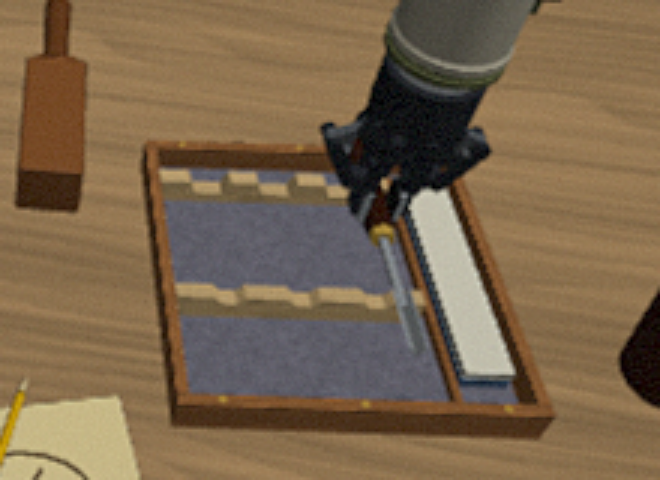

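The V-tool is held above its place with its edge away from the robot and its tip at crop (417,350). The narrow notches appear at about crop (229,297), (303,297) and (380,301). I'll check these against the predicted positions.

```bash
python3 -c "
from h import *
s=dict(np.load('scene0.npz'));a=np.radians(9);ex=np.array([np.cos(a),np.sin(a)]);ey=np.array([-ex[1],ex[0]]);C=np.array([600,239.8])
f=lambda x,y,z:((proj(s,np.r_[C+ex*x+ey*y,z])-[340,170])*3).round(0)
for y in(34,-28,-90): print(y,'narrow',f(26,y,36),'wide',f(-88,y,36))
for p,z in(((417,350),74),((383,232),74)):
    X=ray(s,np.array(p)/3+[340,170],z)[0,:2]-C; print('tray xy',X@ex,X@ey)
t=np.array([568.6,270.1])-C;print('tcp',t@ex,t@ey)
# corners of outer rim
for x,y in((140,-145),(140,145),(-140,-145)): print('rim',f(x,y,36))
"
```

```text
34 narrow [[375. 287.]] wide [[346. 185.]]
-28 narrow [[301. 285.]] wide [[278. 182.]]
-90 narrow [[228. 283.]] wide [[210. 180.]]
tray xy 111.04090064006216 34.877417336168335
tray xy -3.069545267764979 36.67460756059889
tcp -26.273449603968306 34.83899892229593
rim [[177. 402.]]
rim [[556. 415.]]
rim [[144. 137.]]
```

```bash
python3 -m handwheel '{"series": [[[-0.1,-0.05,1,0,0,0,0.1],[-0.1,-0.1,2.3,0,0,0,0.1],[-0.1,-0.1,3.2,0,0,0,0.1],[-0.1,-0.1,3.7,0,0,0,0.1],[-0.1,-0.1,4,0,0,0,0.1],[-0.1,-0.1,4.2,0,0,0,0.1],[-0.1,-0.1,4.3,0,0,0,0.1]]]}'
```

```text
time: 12.7
tool_pos: [569.7, 269.6, 27.8]
tcp_rot: [180.0, 0.0, -171.1]
ft_force: [-3.1, -1.6, 4.9]
finger_gap: 20.0
grip_force: 59.7
```

```bash
python3 -m handwheel '{"series": [[[0,0,0,0,0,0,0.35],[0,0,0,0,0,0,0.45],[0,0,0,0,0,0,0.45],[0,0,0,0,0,0,0.45],[0,0,-1,0,0,0,0.45],[0,0,-3.5,0,0,0,0.45],[0,0,-7,0,0,0,0.45],[0,0,-8.5,0,0,0,0.45],[0,0,-8.5,0,0,0,0.45]]]}'; python3 -c "
from h import *
go(497.2,-284,112,141.9)"
```

```text
time: 13.82
tool_pos: [570.6, 269.9, 114.0]
tcp_rot: [180.0, 0.2, -171.1]
ft_force: [-0.8, 1.0, -1.0]
finger_gap: 38.5
grip_force: 0.0
t 13.82 shift cm [ 15.82 -53.59   0.12] turn [0.002 0.003 0.82 ] gap 38.5
```

```bash
python3 -m handwheel '{"series": [[[0.4,-1.5,0,0,0,0.02,0.7],[1.4,-5,0,0,0,0.08,1],[3,-10.5,0,0,0,0.16,1],[4.7,-16.2,0,0,0,0.25,1],[6.4,-21.9,0,0,0,0.34,1],[8.1,-27.6,0,0,0,0.42,1],[9.8,-33.3,0,0,0,0.51,1],[11.5,-39,0,0,0,0.6,1],[13.2,-44.7,0,0,0,0.68,1],[14.7,-49.8,0,0,0,0.76,1],[15.6,-52.8,0,0,0,0.81,1],[15.8,-53.6,0,0,0,0.82,1]]]}'
python3 -c "
from h import *
from bench import eyes
s=eyes.snapshot('scene');t=eyes.snapshot('top');np.savez('scene6.npz',**s);np.savez('top6.npz',**t)
# gouge from scene0 (unoccluded), and vtool seated in top6
def hs(im):
    h=cv2.cvtColor(im,cv2.COLOR_RGB2HSV); return [h[...,i].astype(int) for i in range(3)]
s0=dict(np.load('scene0.npz'));H,S,V=hs(s0['img']);b=np.zeros(H.shape,bool);b[165:285,185:335]=1
for n,m in dict(gouge=(H>12)&(H<28)&(S>150)&(V>120),chisel=((H<8)|(H>172))&(S>150)&(V>80)).items():
    c,v,a,e,w0,w1=pca(ray(s0,blob(m&b),11)[:,:2]);v=-v if v[1]>0 else v;print(n,'len',e-a,'mid+32.5',c+v*((e+a)/2*0+32.5),np.degrees(np.arctan2(v[1],v[0])))
H,S,V=hs(t['img']);b=np.zeros(H.shape,bool);b[150:210,165:215]=1
P=blob((V<65)&((H<20)|(H>165))&b);C=np.array([600,239.8]);q=np.radians(9);ex=np.array([np.cos(q),np.sin(q)]);ey=np.array([-ex[1],ex[0]])
c,v,a,e,w0,w1=pca(ray(t,P,32)[:,:2]);o=c+v*((a+e)/2+32.5)-C;print('vtool',len(P),e-a,w1-w0,'tray',o@ex,o@ey,np.degrees(np.arctan2(v[1],v[0])))
go(497.2,-284,4,142)"
```

```text
time: 15.32
tool_pos: [494.0, -286.3, 110.4]
tcp_rot: [-180.0, -0.2, 141.7]
ft_force: [0.3, 1.6, -1.0]
finger_gap: 85.5
grip_force: 0.0
gouge len 122.47865126641841 mid+32.5 [ 496.67219185 -286.93728526] -37.63910267539271
chisel len 113.25017854390549 mid+32.5 [ 436.00232856 -365.2017961 ] -47.18998626097217
vtool 315 111.2363117451547 23.078627527065244 tray -27.31590249257505 35.40707739397364 9.100611844290654
t 15.43 shift cm [-0.15  0.2  10.69] turn [-0.    -0.002 -0.003] gap 85.2
```

```bash
python3 -m handwheel '{"series": [[[-0.1,0.1,3,0,0,0,1],[-0.1,0.1,7,0,0,0,1],[-0.1,0.1,9.5,0,0,0,1],[-0.1,0.1,10.5,0,0,0,1],[-0.1,0.1,10.6,0,0,0,0.6],[-0.1,0.1,10.6,0,0,0,0.3],[-0.1,0.1,10.6,0,0,0,0.1],[-0.1,0.1,10.6,0,0,0,0.1],[-0.1,0.1,10.6,0,0,0,0.1],[-0.1,0.1,10.6,0,0,0,0.1]]]}'
python3 -m handwheel '{"series": [[[0,0,-0.5,0,0,0,0.1],[0,0,-2,0,0,0,0.1],[0,0,-5,0,0,0,0.1],[0,0,-8,0,0,0,0.1],[0,0,-10,0,0,0,0.1],[0,0,-10,0,0,0,0.1]]]}'; python3 -c "
from h import *
go(579.7,208.2,107,189)"
```

```text
time: 16.68
tool_pos: [498.6, -285.0, 7.7]
tcp_rot: [180.0, 0.1, 141.9]
ft_force: [-0.5, 0.8, 6.6]
finger_gap: 20.0
grip_force: 59.5
time: 17.42
tool_pos: [499.0, -285.2, 108.7]
tcp_rot: [180.0, 0.2, 141.9]
ft_force: [-0.6, 0.3, -1.3]
finger_gap: 19.9
grip_force: 58.8
t 17.43 shift cm [24.09 43.81  0.08] turn [-0.001  0.004 -0.822] gap 19.9
```

```bash
python3 -m handwheel '{"series": [[[0.8,1.5,0,0,0,-0.03,0.1],[2.4,4.4,0,0,0,-0.08,0.1],[4.8,8.8,0,0,0,-0.16,0.1],[7.4,13.5,0,0,0,-0.25,0.1],[10,18.2,0,0,0,-0.34,0.1],[12.6,22.9,0,0,0,-0.43,0.1],[15.2,27.6,0,0,0,-0.52,0.1],[17.8,32.4,0,0,0,-0.61,0.1],[20.3,37,0,0,0,-0.69,0.1],[22.5,41,0,0,0,-0.77,0.1],[23.8,43.3,0,0,0,-0.81,0.1],[24.1,43.8,0,0,0,-0.82,0.1]]]}'
python3 -m handwheel '{"series": [[[0,0,1,0,0,0,0.1],[0,0,2.5,0,0,0,0.1],[0,0,3.4,0,0,0,0.1],[0,0,3.5,0,0,0,0.1],[0,0,3.5,0,0,0,0.1]]]}'
python3 -c "
from h import *
go(580,208.5,28.7,189)"
```

```text
time: 18.92
tool_pos: [576.4, 211.3, 104.2]
tcp_rot: [180.0, -0.2, -170.9]
ft_force: [0.4, -0.6, -1.5]
finger_gap: 20.2
grip_force: 58.9
time: 19.55
tool_pos: [578.4, 208.7, 71.4]
tcp_rot: [180.0, 0.0, -171.1]
ft_force: [0.3, 0.1, -1.5]
finger_gap: 20.2
grip_force: 58.9
t 19.55 shift cm [-0.15 -0.04  4.27] turn [ 0.     0.    -0.003] gap 20.2
```

```bash
python3 -m handwheel '{"series": [[[-0.1,0,1,0,0,0,0.1],[-0.1,0,2.3,0,0,0,0.1],[-0.1,0,3.2,0,0,0,0.1],[-0.1,0,3.7,0,0,0,0.1],[-0.1,0,4,0,0,0,0.1],[-0.1,0,4.2,0,0,0,0.1],[-0.1,0,4.3,0,0,0,0.1]]]}'
```

```text
time: 20.42
tool_pos: [579.4, 209.3, 28.7]
tcp_rot: [180.0, 0.0, -171.1]
ft_force: [-3.7, -0.4, 5.6]
finger_gap: 19.8
grip_force: 59.7
```

```bash
python3 -m handwheel '{"series": [[[0,0,0,0,0,0,0.35],[0,0,0,0,0,0,0.45],[0,0,0,0,0,0,0.45],[0,0,0,0,0,0,0.45],[0,0,-1,0,0,0,0.45],[0,0,-3.5,0,0,0,0.45],[0,0,-7,0,0,0,0.45],[0,0,-8.5,0,0,0,0.45],[0,0,-8.5,0,0,0,0.45]]]}'; python3 -c "
from h import *
go(438,-364.2,112,132.8)"
```

```text
time: 21.55
tool_pos: [580.4, 209.5, 115.0]
tcp_rot: [180.0, 0.2, -171.1]
ft_force: [-0.6, 0.3, -0.7]
finger_gap: 38.4
grip_force: 0.0
t 21.55 shift cm [ 22.93 -54.48   0.2 ] turn [0.002 0.003 0.979] gap 38.4
```

```bash
python3 -m handwheel '{"series": [[[0.7,-1.6,0,0,0,0.03,0.7],[2.1,-5,0,0,0,0.09,1],[4.3,-10.3,0,0,0,0.19,1],[6.7,-16,0,0,0,0.29,1],[9.1,-21.7,0,0,0,0.39,1],[11.5,-27.4,0,0,0,0.49,1],[13.9,-33.1,0,0,0,0.6,1],[16.3,-38.8,0,0,0,0.7,1],[18.7,-44.5,0,0,0,0.8,1],[21,-49.9,0,0,0,0.9,1],[22.5,-53.4,0,0,0,0.96,1],[22.9,-54.5,0,0,0,0.98,1]]]}'
python3 -c "
from h import *
from bench import eyes
t=eyes.snapshot('top')
h=cv2.cvtColor(t['img'],cv2.COLOR_RGB2HSV);H,S,V=[h[...,i].astype(int) for i in range(3)]
C=np.array([600,239.8]);q=np.radians(9);ex=np.array([np.cos(q),np.sin(q)]);ey=np.array([-ex[1],ex[0]])
b=np.zeros(H.shape,bool);b[145:212,165:250]=1
for n,m in dict(v=(V<65)&((H<20)|(H>165)),g=(H>12)&(H<28)&(S>165)&(V>120)).items():
    P=blob(m&b);c,v,a,e,w0,w1=pca(ray(t,P,32)[:,:2]);o=c+v*((a+e)/2+32.5)-C;print(n,len(P),e-a,w1-w0,'tray',o@ex,o@ey,np.degrees(np.arctan2(v[1],v[0])))
go(438,-364.2,4,132.8)"
```

```text
time: 23.05
tool_pos: [434.5, -366.4, 111.4]
tcp_rot: [-180.0, -0.2, 132.4]
ft_force: [0.1, 1.2, -0.3]
finger_gap: 85.7
grip_force: 0.0
v 312 110.92230039671605 22.272553582515616 tray -27.47689606772791 35.54573475321482 9.605036628493616
g 269 113.48920387277431 18.674000237835706 tray -26.348074862082605 -25.927360864648875 8.736945934260682
t 23.1 shift cm [-0.08  0.39 10.76] turn [-0.001 -0.002 -0.006] gap 85.4
```

```bash
python3 -m handwheel '{"series": [[[-0.1,0.1,3,0,0,0,1],[-0.1,0.1,7,0,0,0,1],[-0.1,0.1,9.5,0,0,0,1],[-0.1,0.1,10.5,0,0,0,1],[-0.1,0.1,10.6,0,0,0,0.6],[-0.1,0.1,10.6,0,0,0,0.3],[-0.1,0.1,10.6,0,0,0,0.1],[-0.1,0.1,10.6,0,0,0,0.1],[-0.1,0.1,10.6,0,0,0,0.1],[-0.1,0.1,10.6,0,0,0,0.1]]]}'
python3 -m handwheel '{"series": [[[0,0,-0.5,0,0,0,0.1],[0,0,-2,0,0,0,0.1],[0,0,-5,0,0,0,0.1],[0,0,-8,0,0,0,0.1],[0,0,-10,0,0,0,0.1],[0,0,-10,0,0,0,0.1]]]}'; python3 -c "
from h import *
go(589.3,148.2,107,189)"
```

```text
time: 24.35
tool_pos: [439.4, -365.4, 8.7]
tcp_rot: [180.0, 0.1, 132.7]
ft_force: [-0.8, -0.1, 6.0]
finger_gap: 20.0
grip_force: 59.3
time: 25.1
tool_pos: [439.7, -365.8, 109.7]
tcp_rot: [180.0, 0.2, 132.7]
ft_force: [-0.7, -0.3, -1.4]
finger_gap: 19.7
grip_force: 58.9
t 25.1 shift cm [27.6  45.87  0.16] turn [-0.002  0.004 -0.982] gap 19.7
```

```bash
python3 -m handwheel '{"series": [[[0.9,1.5,0,0,0,-0.03,0.1],[2.8,4.6,0,0,0,-0.1,0.1],[5.5,9.2,0,0,0,-0.2,0.1],[8.5,14.1,0,0,0,-0.3,0.1],[11.5,19,0,0,0,-0.41,0.1],[14.5,24,0,0,0,-0.51,0.1],[17.5,29,0,0,0,-0.62,0.1],[20.5,34,0,0,0,-0.73,0.1],[23.4,38.8,0,0,0,-0.83,0.1],[25.8,42.9,0,0,0,-0.92,0.1],[27.2,45.3,0,0,0,-0.97,0.1],[27.6,45.9,0,0,0,-0.98,0.1]]]}'
python3 -m handwheel '{"series": [[[0,0,1,0,0,0,0.1],[0,0,2.5,0,0,0,0.1],[0,0,3.4,0,0,0,0.1],[0,0,3.5,0,0,0,0.1],[0,0,3.5,0,0,0,0.1]]]}'
python3 -c "
from h import *
go(589.3,148.2,29.7,189)"
```

```text
time: 26.6
tool_pos: [586.8, 152.0, 105.3]
tcp_rot: [180.0, -0.2, -170.9]
ft_force: [-0.9, -0.2, -1.4]
finger_gap: 19.7
grip_force: 59.0
time: 27.22
tool_pos: [588.5, 149.2, 72.4]
tcp_rot: [-180.0, 0.0, -171.1]
ft_force: [0.2, -0.4, -1.1]
finger_gap: 20.1
grip_force: 59.0
t 27.23 shift cm [-0.06 -0.11  4.27] turn [-0.     0.    -0.002] gap 20.1
```

```bash
python3 -m handwheel '{"series": [[[-0.1,-0.1,1,0,0,0,0.1],[-0.1,-0.1,2.3,0,0,0,0.1],[-0.1,-0.1,3.2,0,0,0,0.1],[-0.1,-0.1,3.7,0,0,0,0.1],[-0.1,-0.1,4,0,0,0,0.1],[-0.1,-0.1,4.2,0,0,0,0.1],[-0.1,-0.1,4.3,0,0,0,0.1]]]}'
```

```text
time: 28.1
tool_pos: [589.7, 148.7, 29.7]
tcp_rot: [180.0, 0.0, -171.1]
ft_force: [-3.6, -0.5, 5.1]
finger_gap: 19.7
grip_force: 59.8
```

Seated at the expected height. I'll release, rise and move aside to look.

```bash
python3 -m handwheel '{"series": [[[0,0,0,0,0,0,0.35],[0,0,0,0,0,0,0.45],[0,0,0,0,0,0,0.45],[0,0,0,0,0,0,0.45],[0,0,-1,0,0,0,0.45],[0,0,-3.5,0,0,0,0.45],[0,0,-7,0,0,0,0.45],[0,-3,-9,0,0,0,0.45],[3,-9,-12,0,0,0,0.45],[5,-15,-14,0,0,0,0.45],[6,-20,-14,0,0,0,0.45],[6,-24,-14,0,0,0,0.45]]]}'
python3 -c "
from h import *
from bench import eyes
t=eyes.snapshot('top');s=eyes.snapshot('scene')
h=cv2.cvtColor(t['img'],cv2.COLOR_RGB2HSV);H,S,V=[h[...,i].astype(int) for i in range(3)]
C=np.array([600,239.8]);q=np.radians(9);ex=np.array([np.cos(q),np.sin(q)]);ey=np.array([-ex[1],ex[0]])
b=np.zeros(H.shape,bool);b[145:212,165:260]=1
for n,m in dict(v=(V<65)&((H<20)|(H>165)),g=(H>12)&(H<28)&(S>165)&(V>120),c=((H<8)|(H>172))&(S>160)&(V>80)).items():
    P=blob(m&b);c,v,a,e,w0,w1=pca(ray(t,P,32)[:,:2]);o=c+v*((a+e)/2+32.5)-C;print(n,len(P),e-a,w1-w0,'tray',o@ex,o@ey,np.degrees(np.arctan2(v[1],v[0])))
cv2.imwrite('pics/e.png',cv2.resize(s['img'][140:330,250:540,::-1],None,fx=2.7,fy=2.7))"
```

```text
time: 29.6
tool_pos: [567.4, -100.4, 171.4]
tcp_rot: [-179.9, 0.1, -171.2]
ft_force: [0.6, 0.1, -0.6]
finger_gap: 38.2
grip_force: 0.0
v 313 110.88014700305956 21.689355011950752 tray -27.495262787814124 35.417679474888935 9.22272419825961
g 264 113.16547452495408 18.36763525837689 tray -26.162510005297637 -25.663650641521553 9.061005997920985
c 279 111.04998077980075 19.84081520696647 tray -25.025370775122965 -87.29675492836918 8.467199737393148
```

View pics/e.png

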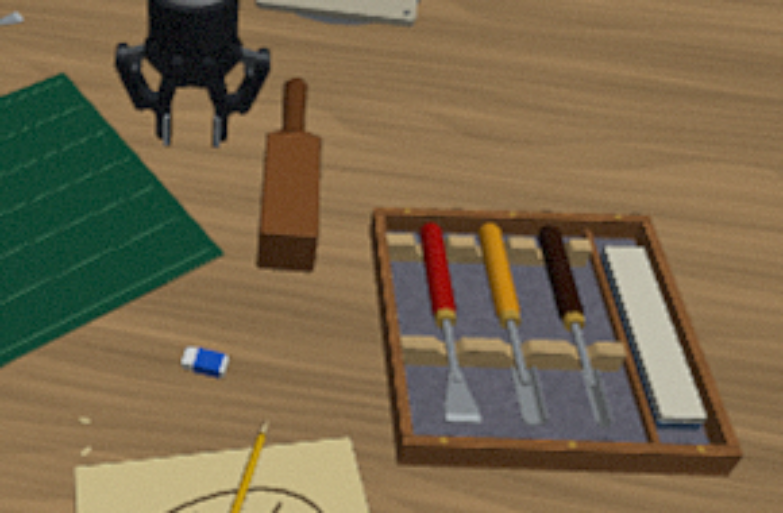

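All three tools sit in their notches: chisel at crop (437,270), gouge (500,270) and V-tool (560,270), with edges away from the robot. The mallet is flat on the bench at (290,200) and the eraser at (205,361) is untouched. Handing in.

```bash
python3 -m handwheel '{"series": [[[0,0,0,0,0,0,0.45],[0,0,0,0,0,0,0.45],[0,0,0,0,0,0,0.45]]]}'; python3 -c "
from bench import r
print(r.hand_in())"
```

```text
time: 30.08
tool_pos: [567.4, -96.4, 169.3]
tcp_rot: [180.0, -0.0, -171.0]
ft_force: [-0.3, 0.2, -0.6]
finger_gap: 38.4
grip_force: 0.0
the job is handed in; nothing more can be done
None
```

The job is handed in at about 30 s (no verdict was returned): the mallet lies flat on the bare bench, the V-tool, gouge and flat chisel measured within about 3 mm of their places with edges away from the robot, and the eraser was left alone.

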